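Set the air valve of the jar-cleaning station

TASK

On the jar-packing bench, first raise the flip-up readout panel of the grey air station so that it stands open by itself at 60 degrees from closed. Then take the crank handle of the air valve's hand wheel, turn the wheel clockwise (seen from above) until it is fully closed against its stop, and open it again by exactly two full turns from the stop. Finish while still gripping the crank handle, keeping the wheel still there, and leave the jars and the caps standing where they are.

Things in the scene. Friction and masses are not known exactly. Their poses are not given: they have to be found in the camera images.
- panel (a joint): opening angle of the air station's readout panel, rad: 0 lying shut on the case, grows as its robot-side edge is raised (60 degrees = 1.047; the hinge allows up to 1.9). Starts nearly shut, at 0 to 0.25. The hinge is stiff: it moves with about 3 to 5 N at the handle bar and stays where it is left.
- station: the air station's case: a fixed grey plastic block 160 (x) by 180 (y) by 52 mm high, turned up to 0.3 rad from the robot's axes. Origin on the bench; the block reaches from 20 mm in -x of it to 140 mm in +x. The panel on top is an aluminium plate 160 by 180 by 12 mm whose underside lies at the hinge height when shut.
- panel_hinge (a point): middle of the hinge line of the station's panel, 58 mm above the bench, along the far edge of the case. Its axes are fixed to the case: x points level from the handle side towards the hinge, y along the hinge line, z up.
- panel_bar (a point): middle of the panel's handle: a round steel bar 12 mm thick, 100 mm long, parallel to the hinge, joined to the panel by an arm at each end. Centre line 205 mm from the hinge line, 6 mm above the panel's underside plane, 45 mm beyond the panel's robot-side edge: free on both sides and below. 64 mm above the bench when shut. Axes turn with the panel: y along the bar.
- valve (a joint): opening angle of the valve wheel, rad: 0 fully closed against the rigid stop, grows counter-clockwise seen from above; one turn is 6.283, two turns 12.566. Starts 2.5 to 5.6 open; the wheel can open up to 22. Friction 0.12 N m (about 2.5 N at the crank handle); it stays where it is left.
- valve_base: the fixed valve: a brass body with a short level pipe (140 mm long, along y) on a steel foot plate 80 by 70 mm. On its upright stem sits a dark steel three-spoked hand wheel, 112 mm over the rim, rim top 91 mm and hub top 95 mm above the bench. Origin on the bench, on the wheel's axis.
- valve_axis (a point): point on the upright axis of the valve wheel at the height of point valve_handle (127 mm above the bench). Axes fixed to the valve body, z up; at joint value v the crank handle stands at angle v from this x axis (counter-clockwise seen from above).
- valve_handle (a point): the grip point of the crank handle, on its axis, 127 mm above the bench: an upright black cylinder, 24 mm thick and 52 mm long (from 97 to 149 mm above the bench), standing on the wheel's rim 50 mm from the wheel's axis. It is a sleeve that spins freely on its pin, so a gripper can carry it round without turning.
- valve_grip: the same crank handle sleeve; its origin is the centre of its lower end, 97 mm above the bench, z up.
- jar_open: open empty glass jar, 76 mm wide, 105 mm tall, beyond the middle of the work; not to be disturbed. Origin at the centre of its underside.
- jar_capped: glass jar with a metal cap, 76 mm wide, 110 mm tall, to the robot's left; not to be disturbed. Origin at the centre of its underside.
- caps: stack of three metal jar caps, 66 mm wide, 40 mm tall in all, to the robot's right; not to be disturbed. Origin at the centre of its underside.
Mind the look-alikes: they are no part of the job. What is shaped like the valve_base but blue is not meant.

How it is judged:
On the way, in this order (a step that is already met when the one before it is completed fails the run):
1. the readout panel stands at 60 degrees, within 8 (value of joint panel between 0.907 and 1.187 rad and velocity of joint panel between -0.05 and 0.05 rad/s), for 0.4 s.
2. the valve is closed against its stop (within 0.08 rad) (value of joint valve below 0.08 rad), for 0.1 s.
At the end, for the whole second after the job is handed in: The panel stands at 60 degrees within 8; the valve is two turns open from its stop within 0.26 rad (15 degrees) and still; the fingers press on the crank handle with more than 3 N with the grasp point within 35 mm of its grip point; jars and caps upright, within 30 mm of where they stood (value of joint panel between 0.907 and 1.187 rad and value of joint valve between 12.306 and 12.826 rad and velocity of joint valve between -0.05 and 0.05 rad/s and contact force between the fingers and valve_grip above 3 N and distance between the grasp point and valve_handle below 0.035 m and distance of each of jar_open, jar_capped, caps from where it was at the start of the episode below 0.03 m and angle between each of jar_open, jar_capped, caps's own z axis and vertical below 0.2 rad); the arm keeps its last pose, push and grip.
It fails at once if the open jar is knocked over or pushed away (distance of jar_open from where it was at the start of the episode above 0.03 m or angle between jar_open's own z axis and vertical above 0.3 rad).
It fails at once if the capped jar is knocked over or pushed away (distance of jar_capped from where it was at the start of the episode above 0.03 m or angle between jar_capped's own z axis and vertical above 0.3 rad).
It fails at once if the stack of caps is knocked over or pushed away (distance of caps from where it was at the start of the episode above 0.03 m or angle between caps's own z axis and vertical above 0.3 rad).
It also fails if it takes over 70 s, if anything falls off the work surface, if the arm or the gripper's body presses on something with over 40 N, if the wrist force passes 120 N, or if a joint passes its speed limit or range.

ROBOT

A 6-joint arm with a two-finger parallel gripper is mounted at the origin on the work surface. World frame = base frame: x ahead of the robot, y to its left, z up, the work surface at z = 0. Lengths are in m, angles in rad, forces in N, time in s.
With the tool pointing down it reaches from about 0.35 to 0.925 m from the base axis. Payload 6.4 kg.
Tool frame: the origin (TCP) lies on the centre line of the jaws, within the pads' length; the fingertips stand 14 mm ahead of it and the grasp point (between the pads) lies 5 mm behind it; x points along the fingers, y is the direction in which the jaws open and shut, and the axes are right-handed (so a half turn about x gives the same grasp; the last joint's range is limited). The gripper opens to 85 mm and grips with 20 to 120 N. Pads are 22 mm wide; open, the fingers measure 114 mm over their backs; the gripper's body (76 mm by 85 mm) begins 54 mm behind the grasp point. The pads swing forward as they close: fully open they stand 13 mm farther back than shut.
Start: joints at [0.927, 0.245, 1.558, -0, 1.339, -0.174], TCP at [0.294, 0.58, 0.245] pointing down, gripper open.
Joint ranges: [-3.13, 3.13], [-1.02, 2.26], [0.13, 2.54], [-0.95, 4.09], [0.21, 2.88], [-2.74, 2.74]. Speed limits (rad/s): [2.57, 2.57, 3.14, 3.14, 3.14, 3.14].

INTERFACE

Orientations are given as a 3x3 rotation matrix whose columns are the frame's x, y, z axes.
In Python, from rig import * gives the robot as it stands. The module is installed in compiled form; this text tells all that it offers.
- The arm moves only by the tool move_arm, never from a script. Its argument "plan" is a list of rows, each a list of 5 numbers: the closure in counts, from 0 (fully open) to 255 (shut), then the shift along the tool's x, y, z each as a share of 100 mm, from -1 to 1, then the turn about the tool's x as a share of 90 degrees, from -1 to 1. In form: [[fingers, x, y, z, twist], ...]. A call has 1 to 12 rows; each row is the pose to reach, as a shift and turn from the pose commanded when the call began, along the tool's axes at that moment; what a row does not reach only later rows make up. A row lasts 1/12 s, in which the tool goes at most 41.7 mm and 7.16 degrees, less where a joint would pass 70% of its speed; a pose out of reach is approached as far as the arm can. A call with a number of a shift or a turn outside -1 to 1 is refused whole. A call with a gripper value outside its range is refused whole. The fingers move at their own pace and stop on an object; "grip_force" is the grip in N (left out, the last holds). Time passes only in rows, so rows that repeat a pose let the fingers close. It gives the time, the measured TCP pose, the force and the opening at its end, in the units of the state.
- observe(): the state, without advancing time (a new reading comes with each control period).
- get_image(name): name is "side" or "top" or "wrist"; returns a dict with "img" (400x640x3 uint8, blue, green, red), "range_z" (400x640 float32, m along the optical axis (not along the pixel's ray), 0 where there is no reading), "fx", "fy", "cx", "cy" (pixels), "cam_to_world" (4x4, takes a point from camera to world coordinates); the wrist camera has in their place "tool_from_camera" (4x4, takes a point from camera to tool coordinates, whose origin is the TCP and whose axes are the tool frame's). Camera axes: x right, y up, looking along -z (the intrinsics and any distortion apply to the point x, -y, -z); pixel columns grow to the right and rows downward; lengths in m; the calibration is good to about 2 mm. A picture is of the moment at which its call begins: read the wrist's pose just before it.
- job_done(): hands the job in, once; it reports no verdict.
The state is a dict: "t": time; "joints": joint angles; "joint_velocities": joint speeds; "joint_torque": joint torques, N m; "tool_pos": TCP position; "ee_rot": TCP orientation; "contact_force": force on the tool from outside, world axes, zero at the start; "torque": the same for the moment, N m; "finger_gap": opening from 0.0 (shut) to 1.0 (fully open).
Only numpy, scipy, OpenCV 4.12 (cv2) and the standard library are available. Lean on these libraries where they do the work, as an engineer would, in place of code of your own. Each camera call takes 0.05 s, during which the arm holds its last target. There are 200 camera calls.

## Working session

There is one attempt and no reset: what is moved stays moved. The work goes in short steps, Python scripts to look and compute and a tool call to move; the robot and the scene stay as the last step left them, time stands still between calls to the robot, and variables do not carry over. Pictures are saved under pics/ and viewed, about 8 in all and at most 12, crops included, and the job is handed in when it is done.

Besides the shell and the picture viewer there is one more tool, called after "Call:" as name([rows], argument=value, ...), one row to a line, values as JSON. move_arm: Moves the arm, as the interface text tells. Shift numbers are shares of 100 mm and turn numbers shares of 90 degrees, none past 1 either way. Its arguments: {"type":"object","properties":{"plan":{"type":"array","items":{"type":"array","items":{"type":"number"}}},"grip_force":{"type":"number"}},"required":["plan"]}

```bash
mkdir -p pics; cat > h.py <<'E'
from rig import *
import numpy as np, cv2
def pts(n):
    d=get_image(n); z=d['range_z']; v,u=np.mgrid[0:400,0:640]
    P=np.stack([(u-d['cx'])/d['fx']*z,-(v-d['cy'])/d['fy']*z,-z],-1)
    if n=='wrist':
        s=observe(); T=np.eye(4); T[:3,:3]=s['ee_rot'];T[:3,3]=s['tool_pos']; T=T@d['tool_from_camera']
    else: T=d['cam_to_world']
    W=P@T[:3,:3].T+T[:3,3]; W[z<=0]=np.nan
    return d,W
E
python3 - <<'E'
from h import *
s=observe();print(s)
a,W=pts('top');b,V=pts('side')
np.savez('s.npz',a=a['img'],b=b['img'],W=W,V=V)
cv2.imwrite('pics/top.png',a['img']);cv2.imwrite('pics/side.png',b['img'])
for d in(a,b):print({k:(v if k not in('img','range_z') else v.shape) for k,v in d.items()})
E
```

```text
{'t': 0.0, 'joints': array([ 9.26908389e-01,  2.45801677e-01,  1.55902444e+00,  4.26679406e-05,
        1.33870102e+00, -1.74097035e-01]), 'joint_velocities': array([ 8.61084257e-05, -5.95884993e-04,  2.61466987e-03, -3.72492338e-05,
       -2.49429791e-05, -8.28107600e-04]), 'joint_torque': array([-8.43635771e-04, -4.29521406e+01, -3.26113987e+01, -3.18051943e-04,
        5.67440438e-03, -2.33091157e-05]), 'tool_pos': array([0.29391384, 0.57915601, 0.24418262]), 'ee_rot': array([[-1.19449699e-03,  4.52707504e-01,  8.91658280e-01],
       [-1.52220903e-03,  8.91657060e-01, -4.52708924e-01],
       [-9.99998128e-01, -1.89804973e-03, -3.75966226e-04]]), 'contact_force': array([-0.30118609, -0.12420698, -0.79567154]), 'torque': array([-0.03634313, -0.00250521,  0.00247022]), 'finger_gap': 0.9992835053383659}
{'img': (400, 640, 3), 'range_z': (400, 640), 'fx': 391.43767998214275, 'fy': 391.43767998214275, 'cx': 320.9617844313502, 'cy': 202.3810602627147, 'cam_to_world': array([[ 0.01632622,  0.99799725, -0.06111424,  0.51708743],
       [-0.99961685,  0.01492525, -0.02331064, -0.00732334],
       [-0.02235181,  0.0614714 ,  0.99785854,  1.21253873],
       [ 0.        ,  0.        ,  0.        ,  1.        ]])}
{'img': (400, 640, 3), 'range_z': (400, 640), 'fx': 434.41773348309215, 'fy': 434.41773348309215, 'cx': 319.6343808992802, 'cy': 195.04978249320686, 'cam_to_world': array([[ 0.82039672,  0.34878815, -0.45309608,  0.05197523],
       [-0.57146395,  0.47319277, -0.67046071, -0.75808608],
       [-0.01944696,  0.80897184,  0.58752565,  0.764104  ],
       [ 0.        ,  0.        ,  0.        ,  1.        ]])}
```

View pics/top.png

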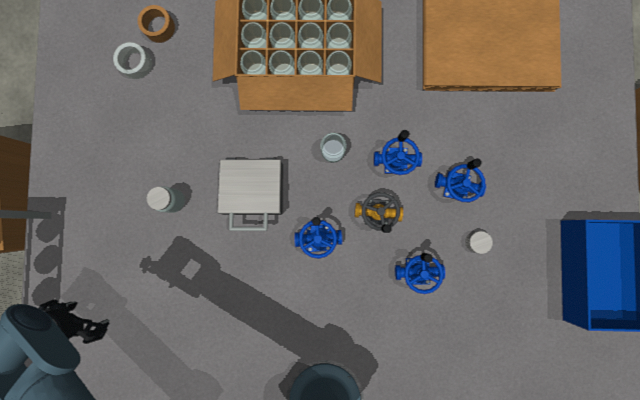

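View pics/side.png

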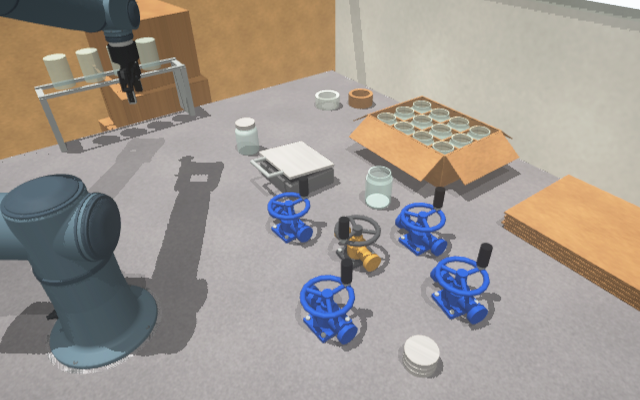

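The top view shows the panel at about (250,187), its bar at (249,226), the brass and grey valve at (380,211) with its crank at (387,228), and four blue look-alikes around it. The side view agrees. Next I'll measure these.

```bash
python3 - <<'E'
from h import *
s=np.load('s.npz');A,W,B,V=s['a'].astype(int),s['W'],s['b'].astype(int),s['V']
def box(M,u0,u1,v0,v1):
    m=np.zeros(M.shape,bool);m[v0:v1,u0:u1]=1;return m&M
z=W[...,2]
m=box((z>.04)&(z<.25),205,295,150,212)
P=W[m];r=cv2.minAreaRect(P[:,:2].astype(np.float32));print('plate',r,np.percentile(P[:,2],[2,50,98]))
c,_,_,_=np.linalg.lstsq(np.c_[P[:,:2],np.ones(len(P))],P[:,2],rcond=None);print('plane',c)
m=box((z>.04)&(z<.25),205,295,221,236);P=W[m];print('bar',np.round(np.median(P,0),4),np.round(np.polyfit(P[:,1],P[:,0],1),3),P.min(0),P.max(0),len(P))
mx,mn=A.max(-1),A.min(-1)
k=box((mx<55)&(z>.135)&(z<.17),350,495,120,300)
n,l,st,ce=cv2.connectedComponentsWithStats(k.astype(np.uint8))
for i in range(1,n):
    if st[i,4]>8: print('crank',ce[i],st[i,4],np.round(W[l==i].mean(0),4),np.round((W[l==i].min(0)+W[l==i].max(0))/2,4))
k=box((mx<55)&(z>.135)&(z<.17),300,335,205,240);print('crank blue L',np.round(W[k].mean(0),4))
# wheel rim
k=box((mx-mn<30)&(z>.075)&(z<.105),350,410,185,240);P=W[k]
(c,rr)=cv2.minEnclosingCircle(P[:,:2].astype(np.float32));print('wheel',c,rr,len(P),np.median(P[:,2]))
hsv=cv2.cvtColor(s['a'],cv2.COLOR_BGR2HSV)
k=box((hsv[...,0]>12)&(hsv[...,0]<30)&(hsv[...,1]>140)&(z>.01),345,415,190,240);P=W[k]
r=cv2.minAreaRect(P[:,:2].astype(np.float32));print('brass',r,len(P));print(cv2.fitLine(P[:,:2].astype(np.float32),cv2.DIST_HUBER,0,.01,.01).ravel())
for nme,b in dict(jo=(315,350,125,165),jc=(140,185,180,215),caps=(465,498,225,258)).items():
    k=box(z>.025,*b);P=W[k];print(nme,np.round((P.min(0)+P.max(0))/2,3),P[:,2].max())
# side view crank of our valve
k=box((B.max(-1)<55)&(V[...,2]>.1)&(V[...,2]<.17),335,352,210,245);P=V[k];print('side crank',np.round(P.mean(0),4),len(P))
big=cv2.resize(s['a'][120:300,200:500],None,fx=2.6,fy=2.6,interpolation=cv2.INTER_CUBIC);cv2.imwrite('pics/c1.png',big)
E
```

```text
plate ((0.6376773715019226, 0.2322862148284912), (0.1598234921693802, 0.1808648407459259), 0.8360728025436401) [0.06250508 0.07786752 0.08722649]
plane [-0.10260376  0.0145462   0.1390365 ]
bar [0.5091 0.2296 0.09  ] [0.007 0.509] [0.49016021 0.09831882 0.04245806] [0.5299118  0.28625607 0.09816461] 205
crank [403.671875 134.09375 ] 64 [ 0.7733 -0.2062  0.1479] [ 0.7738 -0.2065  0.1445]
crank [475.56521739 162.56521739] 69 [ 0.6971 -0.4012  0.1474] [ 0.6969 -0.4025  0.1445]
crank [386.06666667 227.9       ] 60 [ 0.5158 -0.1597  0.148 ] [ 0.5168 -0.1596  0.1444]
crank [427.0483871  257.38709677] 62 [ 0.4386 -0.2698  0.1482] [ 0.4384 -0.2698  0.1453]
crank blue L [0.5323 0.0308 0.1495]
wheel (0.5629960298538208, -0.15075722336769104) 0.05631868541240692 558 0.08973519709872535
brass ((0.5647675395011902, -0.1512041538953781), (0.14034618437290192, 0.04775200039148331), 88.82076263427734) 353
[ 0.06530149  0.99786556  0.5621146  -0.14988852]
jo [ 0.752 -0.012  0.068] 0.10999645706110495
jc [0.59  0.483 0.072] 0.11789446679621451
caps [ 0.478 -0.453  0.036] 0.045827288889864315
side crank [ 0.512  -0.1717  0.1252] 139
```

View pics/c1.png

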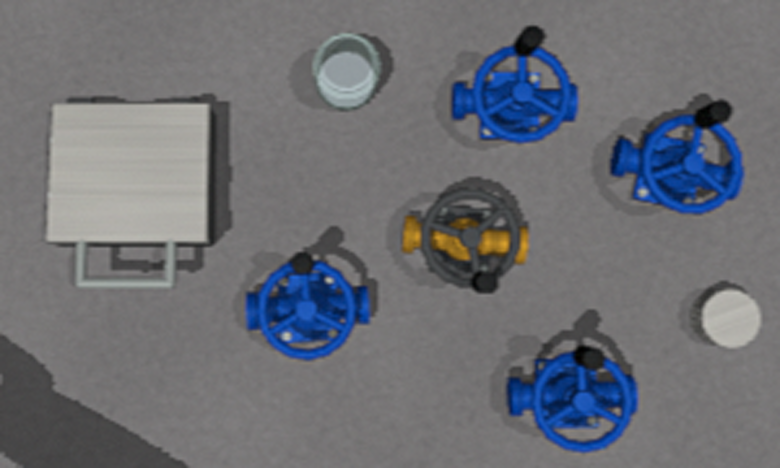

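Call:
move_arm([
  [0, 0, -0.2, 0.33, 0.08],
  [0, 0, -0.4, 0.66, 0.16],
  [0, 0, -0.6, 1, 0.24],
  [0, 0, -0.6, 1, 0.32],
  [0, 0, -0.6, 1, 0.4],
  [0, 0, -0.6, 1, 0.48],
  [0, 0, -0.6, 1, 0.56],
  [0, 0, -0.6, 1, 0.64],
  [0, 0, -0.6, 1, 0.69],
  [0, 0, -0.6, 1, 0.69],
])

```text
t: 0.93
tool_pos: [0.3561, 0.4806, 0.2447]
ee_rot: [[-0.001, 1.0, 0.016], [-0.001, 0.016, -1.0], [-1.0, -0.001, 0.001]]
contact_force: [0.4, -0.8, 1.2]
finger_gap: 1.002
```

Call:
move_arm([
  [0, 0, 0.3, 0.3, 0],
  [0, 0, 0.6, 0.6, 0],
  [0, 0, 0.8, 1, 0],
  [0, 0, 0.8, 1, 0],
])

```text
t: 1.27
tool_pos: [0.4407, 0.3779, 0.2449]
ee_rot: [[0.0, 1.0, 0.015], [-0.002, 0.015, -1.0], [-1.0, 0.0, 0.002]]
contact_force: [0.1, -0.4, -0.0]
finger_gap: 0.998
```

Call:
move_arm([
  [0, 0, 0.25, 0.3, 0],
  [0, 0, 0.5, 0.6, 0],
  [0, 0, 0.75, 1, 0],
  [0, 0, 0.75, 1, 0],
])

```text
t: 1.6
tool_pos: [0.5174, 0.2792, 0.2451]
ee_rot: [[0.001, 1.0, 0.014], [-0.002, 0.014, -1.0], [-1.0, 0.001, 0.002]]
contact_force: [0.7, 0.2, 0.2]
finger_gap: 0.999
```

Call:
move_arm([
  [0, 0, 0, 0.25, 0],
  [0, 0, 0, 0.5, 0],
  [0, 0, 0, 0.5, 0],
  [0, 0, 0, 0.5, 0],
])

```text
t: 1.93
tool_pos: [0.5154, 0.2331, 0.2451]
ee_rot: [[-0.0, 1.0, 0.017], [0.0, 0.017, -1.0], [-1.0, -0.0, -0.0]]
contact_force: [0.1, 1.1, 0.5]
finger_gap: 1.0
```

```bash
python3 - <<'E'
from h import *
print(observe()['tool_pos'])
d,W=pts('wrist');cv2.imwrite('pics/w1.png',d['img']);np.save('w.npy',W)
z=W[...,2];m=(z>.05)&(z<.12)&(W[...,0]<.526)&(W[...,0]>.48)&(abs(W[...,1]-.23)<.04)
P=W[m];print(len(P));
if len(P):
    print(np.median(P,0),P.min(0),P.max(0))
    for q in [.2,.23,.26]:
        k=abs(P[:,1]-q)<.006;Q=P[k];print(q,Q[:,0].min(),Q[:,0].max(),Q[:,2].max())
E
```

```text
[0.51535496 0.23314612 0.24508002]
1357
[0.50865463 0.23286686 0.09052532] [0.50231227 0.19005948 0.08539917] [0.51477773 0.26999549 0.09336152]
0.2 0.5035403242320088 0.5147047513493594 0.09336151659468417
0.23 0.5033610190830775 0.5141937174395396 0.09293369441940375
0.26 0.5023122731716877 0.5136804446245621 0.0933139264037513
```

View pics/w1.png

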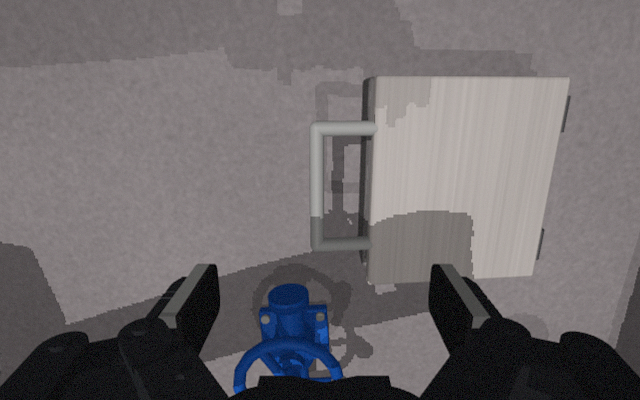

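The wrist view shows the bar at column ~317, rows 130–245, which gives a centre of (0.509, 0.231, 0.087) and a panel angle near 0.11. I'll partly close the jaws so they clear the panel edge, then go down.

Call:
move_arm([
  [130, 0.2, -0.06, 0, 0],
  [130, 0.45, -0.06, 0, 0],
  [130, 0.7, -0.06, 0, 0],
  [130, 1, -0.06, 0, 0],
  [130, 1, -0.06, 0, 0],
], grip_force=30)

```text
t: 2.4
tool_pos: [0.5051, 0.2337, 0.1391]
ee_rot: [[-0.011, 1.0, 0.019], [-0.002, 0.019, -1.0], [-1.0, -0.011, 0.002]]
contact_force: [-1.4, -0.5, -1.4]
finger_gap: 0.49
```

Call:
move_arm([
  [130, 0.2, 0, 0, 0],
  [130, 0.4, 0, 0, 0],
  [130, 0.6, 0, 0, 0],
  [130, 0.6, 0, 0, 0],
  [255, 0.6, 0, 0, 0],
  [255, 0.6, 0, 0, 0],
  [255, 0.6, 0, 0, 0],
  [255, 0.6, 0, 0, 0],
  [255, 0.6, 0, 0, 0],
  [255, 0.6, 0, 0, 0],
])

```text
t: 3.23
tool_pos: [0.5093, 0.2341, 0.0867]
ee_rot: [[-0.0, 1.0, 0.017], [0.001, 0.017, -1.0], [-1.0, -0.0, -0.001]]
contact_force: [-4.3, 0.6, 2.5]
finger_gap: 0.123
```

Call:
move_arm([
  [255, -0.11, 0.02, 0, 0],
  [255, -0.22, 0.043, 0, 0],
  [255, -0.32, 0.07, 0, 0],
  [255, -0.42, 0.103, 0, 0],
  [255, -0.515, 0.14, 0, 0],
  [255, -0.607, 0.183, 0, 0],
  [255, -0.7, 0.23, 0, 0],
  [255, -0.787, 0.282, 0, 0],
  [255, -0.873, 0.338, 0, 0],
  [255, -0.956, 0.397, 0, 0],
  [255, -0.956, 0.397, 0, 0],
])

```text
t: 4.15
tool_pos: [0.5474, 0.2347, 0.1843]
ee_rot: [[-0.007, 1.0, 0.018], [0.0, 0.018, -1.0], [-1.0, -0.007, -0.0]]
contact_force: [-16.1, 1.3, 12.5]
finger_gap: 0.127
```

Call:
move_arm([
  [255, -0.09, 0.05, 0, 0],
  [255, -0.17, 0.117, 0, 0],
  [255, -0.245, 0.19, 0, 0],
  [255, -0.314, 0.265, 0, 0],
  [255, -0.38, 0.345, 0, 0],
  [255, -0.443, 0.428, 0, 0],
  [255, -0.5, 0.513, 0, 0],
  [255, -0.555, 0.6, 0, 0],
  [255, -0.59, 0.665, 0, 0],
  [255, -0.59, 0.665, 0, 0],
  [255, -0.59, 0.665, 0, 0],
])

```text
t: 5.07
tool_pos: [0.617, 0.2357, 0.2466]
ee_rot: [[0.005, 1.0, 0.017], [0.001, 0.017, -1.0], [-1.0, 0.005, -0.001]]
contact_force: [-7.2, 0.0, 12.4]
finger_gap: 0.12
```

```bash
cat > panel.py <<'E'
from h import *
s=observe();print(s['t'],s['tool_pos'],s['contact_force'])
a,W=pts('top');z=W[...,2]
m=np.zeros(z.shape,bool);m[130:215,205:300]=1
m&=(z>.09)&(z<.19)&(abs(W[...,1]-.23)<.075)&(W[...,0]>.58)
P=W[m]
for _ in range(3):
    c=np.polyfit(P[:,0],P[:,2],1);r=abs(P[:,2]-np.polyval(c,P[:,0]));P=P[r<max(.004,2*np.median(r))]
print('panel angle',np.arctan(-c[0]),len(P))
E
python3 panel.py
```

```text
5.0667 [0.61697063 0.23573185 0.24664469] [-7.19189068  0.01255826 12.40200613]
panel angle 1.0563062804828698 504
```

Call:
move_arm([
  [130, 0, 0, 0, 0],
  [130, 0, 0, 0, 0],
  [130, 0, 0, 0, 0],
  [130, 0, 0, 0, 0],
  [130, -0.2, 0, 0, 0],
  [130, -0.4, 0, 0, 0],
  [130, -0.6, 0, 0, 0],
  [130, -0.6, 0, 0, 0],
])

```text
t: 5.78
tool_pos: [0.6177, 0.2354, 0.3052]
ee_rot: [[0.008, 1.0, 0.017], [0.001, 0.017, -1.0], [-1.0, 0.008, -0.001]]
contact_force: [-0.5, -0.2, 0.5]
finger_gap: 0.491
```

```bash
python3 panel.py
```

```text
5.7833 [0.61765698 0.23541179 0.3052403 ] [-0.46049042 -0.15997055  0.47337176]
panel angle 1.0571709686704585 606
```

Call:
move_arm([
  [60, 0, -0.3, 0.3, 0],
  [60, 0, -0.5, 0.65, 0],
  [60, 0, -0.6, 1, 0],
  [60, 0, -0.6, 1, 0],
])

```text
t: 6.17
tool_pos: [0.5555, 0.13, 0.298]
ee_rot: [[-0.003, 1.0, 0.013], [-0.002, 0.013, -1.0], [-1.0, -0.003, 0.002]]
contact_force: [1.1, -0.2, -0.2]
finger_gap: 0.769
```

Call:
move_arm([
  [60, 0, -0.2, 0.35, 0],
  [60, 0, -0.3, 0.7, 0],
  [60, 0, -0.4, 1, 0],
  [60, 0, -0.4, 1, 0],
])

```text
t: 6.5
tool_pos: [0.5178, 0.03, 0.2985]
ee_rot: [[-0.002, 1.0, 0.012], [-0.001, 0.012, -1.0], [-1.0, -0.002, 0.001]]
contact_force: [-0.1, -0.6, 0.3]
finger_gap: 0.761
```

Call:
move_arm([
  [60, 0.1, 0, 0.35, 0],
  [60, 0.2, 0, 0.7, 0],
  [60, 0.3, 0, 1, 0],
  [60, 0.3, 0, 1, 0],
  [60, 0.3, 0, 1, 0],
])

```text
t: 6.92
tool_pos: [0.5203, -0.0671, 0.268]
ee_rot: [[-0.003, 1.0, 0.015], [0.001, 0.015, -1.0], [-1.0, -0.003, -0.001]]
contact_force: [0.3, 0.3, 0.3]
finger_gap: 0.764
```

```bash
cat > crank.py <<'E'
from h import *
s=observe();print(s['t'],s['tool_pos'],s['contact_force'])
import sys
d,W=pts('wrist');cv2.imwrite('pics/%s.png'%sys.argv[1],d['img'])
z=W[...,2];k=(d['img'].max(-1)<60)&(z>.1)&(z<.155)&(np.hypot(W[...,0]-.563,W[...,1]+.151)<.075)
P=W[k];print(len(P),np.median(P,0),P.min(0),P.max(0))
T=P[P[:,2]>.143]
if len(T):print('top',len(T),(T.min(0)+T.max(0))/2,T.mean(0),np.ptp(T,0))
mx=d['img'].astype(int);k=(mx.max(-1)-mx.min(-1)<35)&(z>.08)&(z<.1)&(np.hypot(W[...,0]-.563,W[...,1]+.151)<.07)
R=W[k];print('wheel',cv2.minEnclosingCircle(R[:,:2].astype(np.float32)),len(R))
E
python3 crank.py w2
```

```text
6.9167 [ 0.52028706 -0.06707201  0.26795827] [0.3392778  0.26311737 0.33840824]
1288 [ 0.51680115 -0.15420258  0.14432878] [ 0.50558159 -0.1730087   0.10077209] [ 0.52793559 -0.14986725  0.1520775 ]
top 668 [ 0.51641242 -0.16156038  0.14762721] [ 0.51655088 -0.16001275  0.14949457] [0.02166167 0.02289663 0.00890057]
wheel ((0.5632659196853638, -0.15056972205638885), 0.05708272010087967) 4402
```

View pics/w2.png

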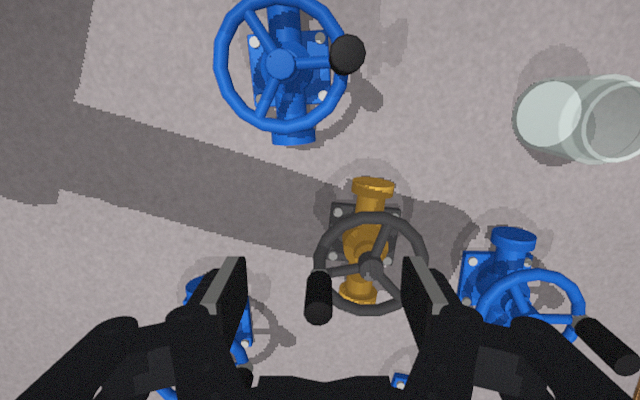

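The wrist view shows the crank at about (318,298) on the grey wheel, with its hub at (371,267). That puts the crank at (0.516, -0.161) and the axis at (0.563, -0.1505), so v is roughly 3.4. Now I'll grasp the crank.

Call:
move_arm([
  [60, 0.1, -0.03, 0.35, 0],
  [60, 0.2, -0.06, 0.7, 0],
  [60, 0.4, -0.06, 0.945, 0],
  [60, 0.7, -0.06, 0.945, 0],
  [60, 0.7, -0.06, 0.945, 0],
])

```text
t: 7.38
tool_pos: [0.5139, -0.1593, 0.1944]
ee_rot: [[-0.009, 1.0, 0.017], [0.005, 0.017, -1.0], [-1.0, -0.009, -0.005]]
contact_force: [-0.7, 1.2, -1.3]
finger_gap: 0.764
```

Call:
move_arm([
  [60, 0.25, 0, 0, 0],
  [60, 0.5, 0, 0, 0],
  [60, 0.7, 0, 0, 0],
  [60, 0.7, 0, 0, 0],
  [255, 0.7, 0, 0, 0],
  [255, 0.7, 0, 0, 0],
  [255, 0.7, 0, 0, 0],
  [255, 0.7, 0, 0, 0],
  [255, 0.7, 0, 0, 0],
  [255, 0.7, 0, 0, 0],
], grip_force=40)

```text
t: 8.22
tool_pos: [0.5167, -0.1615, 0.1324]
ee_rot: [[-0.0, 1.0, 0.018], [-0.001, 0.018, -1.0], [-1.0, -0.0, 0.001]]
contact_force: [-6.5, 1.1, 7.0]
finger_gap: 0.269
```

```bash
python3 crank.py w3; python3 -c "
from rig import *
print(observe()['joints'])"
```

```text
8.2167 [ 0.51672805 -0.16145274  0.13239715] [-6.51017693  1.07945974  7.0169899 ]
7075 [ 0.51588488 -0.15516366  0.14570272] [ 0.4912737  -0.17501084  0.10008917] [ 0.54075519 -0.14964917  0.15499309]
top 3942 [ 0.51602414 -0.16233001  0.14899753] [ 0.51591963 -0.16032825  0.14879153] [0.04946211 0.02536167 0.01199113]
wheel ((0.5615119338035583, -0.15131209790706635), 0.05786207690834999) 16046
[-5.11898367e-01  1.26075735e-01  1.91624054e+00 -1.19164206e-03
  1.09870785e+00 -5.28900209e-01]
```

```bash
cat > arc.py <<'E'
import numpy as np,sys
a0,a1,n=map(float,sys.argv[1:]);r=.5
for a in np.radians(np.linspace(a0,a1,int(n)+1))[1:]:
    b=np.radians(a0);dx=r*(np.cos(a)-np.cos(b));dy=r*(np.sin(a)-np.sin(b))
    print([round(dx+.017*dy,2),round(.017*dx-dy,2)],end=' ')
print()
E
python3 arc.py 193 73 10
```

```text
[np.float64(-0.01), np.float64(-0.1)] [np.float64(-0.0), np.float64(-0.21)] [np.float64(0.03), np.float64(-0.31)] [np.float64(0.08), np.float64(-0.4)] [np.float64(0.15), np.float64(-0.48)] [np.float64(0.24), np.float64(-0.54)] [np.float64(0.33), np.float64(-0.58)] [np.float64(0.44), np.float64(-0.6)] [np.float64(0.54), np.float64(-0.6)] [np.float64(0.64), np.float64(-0.58)]
```

Call:
move_arm([
  [255, 0, -0.01, -0.1, 0],
  [255, 0, 0, -0.21, 0],
  [255, 0, 0.03, -0.31, 0],
  [255, 0, 0.08, -0.4, 0],
  [255, 0, 0.15, -0.48, 0],
  [255, 0, 0.24, -0.54, 0],
  [255, 0, 0.33, -0.58, 0],
  [255, 0, 0.44, -0.6, 0],
  [255, 0, 0.54, -0.6, 0],
  [255, 0, 0.64, -0.58, 0],
  [255, 0, 0.64, -0.58, 0],
])

```text
t: 9.18
tool_pos: [0.5825, -0.1037, 0.1324]
ee_rot: [[0.005, 1.0, 0.018], [-0.004, 0.018, -1.0], [-1.0, 0.005, 0.004]]
contact_force: [0.6, -4.9, 5.0]
finger_gap: 0.269
```

```bash
python3 arc.py 73 13 6;python3 arc.py 13 -27 4
```

```text
[np.float64(0.08), np.float64(0.03)] [np.float64(0.15), np.float64(0.08)] [np.float64(0.22), np.float64(0.14)] [np.float64(0.27), np.float64(0.21)] [np.float64(0.31), np.float64(0.29)] [np.float64(0.33), np.float64(0.37)] 
[np.float64(0.01), np.float64(0.09)] [np.float64(0.01), np.float64(0.17)] [np.float64(-0.01), np.float64(0.26)] [np.float64(-0.05), np.float64(0.34)]
```

Call:
move_arm([
  [255, 0, 0.08, 0.03, 0],
  [255, 0, 0.15, 0.08, 0],
  [255, 0, 0.22, 0.14, 0],
  [255, 0, 0.27, 0.21, 0],
  [255, 0, 0.31, 0.29, 0],
  [255, 0, 0.33, 0.37, 0],
  [255, 0, 0.33, 0.37, 0],
  [255, 0, 0.33, 0.37, 0],
])

```text
t: 9.85
tool_pos: [0.6144, -0.1399, 0.1324]
ee_rot: [[0.002, 1.0, 0.017], [-0.003, 0.017, -1.0], [-1.0, 0.002, 0.003]]
contact_force: [-3.8, -4.0, 6.8]
finger_gap: 0.269
```

Call:
move_arm([
  [255, 0, 0.01, 0.05, 0],
  [255, 0, 0.01, 0.09, 0],
  [255, 0, 0.01, 0.09, 0],
  [255, 0, 0.01, 0.09, 0],
])

```text
t: 10.18
tool_pos: [0.6155, -0.1479, 0.1324]
ee_rot: [[0.002, 1.0, 0.017], [-0.001, 0.017, -1.0], [-1.0, 0.002, 0.001]]
contact_force: [-3.9, -0.5, 7.8]
finger_gap: 0.267
```

Call:
move_arm([
  [255, 0, 0, 0.03, 0],
  [255, 0, 0, 0.06, 0],
  [255, 0, 0, 0.06, 0],
  [255, 0, 0, 0.06, 0],
])

```text
t: 10.52
tool_pos: [0.6155, -0.1535, 0.1324]
ee_rot: [[0.002, 1.0, 0.017], [-0.001, 0.017, -1.0], [-1.0, 0.002, 0.001]]
contact_force: [-3.6, 0.6, 8.2]
finger_gap: 0.271
```

Call:
move_arm([
  [255, 0, 0, 0.03, 0],
  [255, 0, 0, 0.06, 0],
  [255, 0, 0, 0.06, 0],
  [255, 0, 0, 0.06, 0],
])

```text
t: 10.85
tool_pos: [0.6154, -0.1556, 0.1323]
ee_rot: [[0.0, 1.0, 0.018], [0.007, 0.018, -1.0], [-1.0, 0.001, -0.007]]
contact_force: [-5.0, 13.7, 13.4]
finger_gap: 0.267
```

Call:
move_arm([
  [255, 0, 0, 0.03, 0],
  [255, 0, 0, 0.03, 0],
  [255, 0, 0, 0.03, 0],
  [255, 0, 0, 0.03, 0],
])

```text
t: 11.18
tool_pos: [0.6154, -0.1559, 0.1323]
ee_rot: [[-0.0, 1.0, 0.018], [0.012, 0.018, -1.0], [-1.0, -0.0, -0.012]]
contact_force: [-4.0, 22.3, 15.0]
finger_gap: 0.262
```

```bash
python3 panel.py;python3 crank.py w4; python3 -c "
from h import *
cv2.imwrite('pics/t2.png',cv2.resize(pts('top')[0]['img'][100:300,190:510],None,fx=2,fy=2))"
```

```text
11.1833 [ 0.61541705 -0.15592493  0.13231116] [-4.03615033 22.34682088 15.00962041]
panel angle 1.0571951893051261 771
11.2333 [ 0.61543336 -0.15594631  0.13234097] [-4.7151583  22.57047535 14.31047664]
6899 [ 0.61428926 -0.14948018  0.14635516] [ 0.58975169 -0.16855945  0.10016511] [ 0.63797301 -0.14403463  0.15499975]
top 3895 [ 0.61386235 -0.15629704  0.14900382] [ 0.61428133 -0.1543252   0.14884117] [0.04822132 0.02452482 0.01199187]
wheel ((0.5672529935836792, -0.15258318185806274), 0.05740991607308388) 15091
```

View pics/w4.png

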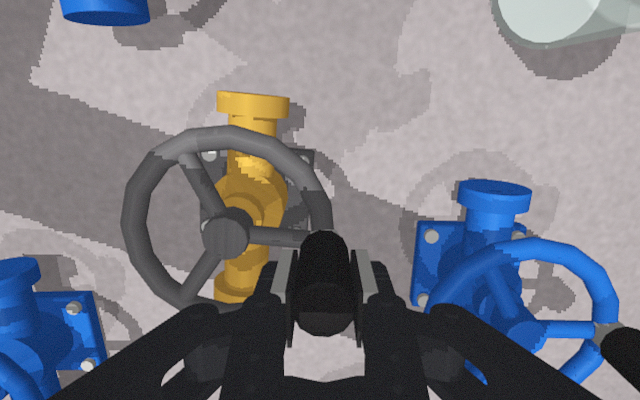

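The wrist view shows the crank still in the jaws at about (325,280), on the +x side of the hub at (226,235). Pushing on added about 9 N with 0.3 mm of motion, so the wheel is against its stop with the TCP at (0.615, -0.156). Now I'll open it two turns.

```bash
sed -i 's/round(\(dx+.017\*dy\),2)/float(round(\1,2))/; s/round(\(.017\*dx-dy\),2)/float(round(\1,2))/' arc.py; for a in "-14 136" "136 286" "286 436" "76 226"; do python3 arc.py $a 12;done; python3 arc.py 226 346 10
```

```text
[0.02, -0.11] [0.01, -0.22] [-0.02, -0.32] [-0.07, -0.42] [-0.15, -0.5] [-0.23, -0.56] [-0.33, -0.61] [-0.44, -0.63] [-0.55, -0.62] [-0.65, -0.6] [-0.75, -0.55] [-0.84, -0.48] 
[-0.07, 0.08] [-0.12, 0.18] [-0.14, 0.29] [-0.14, 0.4] [-0.12, 0.5] [-0.08, 0.6] [-0.01, 0.69] [0.07, 0.76] [0.16, 0.82] [0.27, 0.85] [0.38, 0.85] [0.48, 0.84] 
[0.1, -0.04] [0.19, -0.1] [0.27, -0.18] [0.32, -0.27] [0.36, -0.37] [0.37, -0.48] [0.36, -0.59] [0.32, -0.69] [0.27, -0.79] [0.19, -0.87] [0.1, -0.93] [-0.0, -0.97] 
[-0.11, -0.02] [-0.22, -0.01] [-0.32, 0.02] [-0.42, 0.07] [-0.5, 0.15] [-0.56, 0.23] [-0.61, 0.33] [-0.63, 0.44] [-0.62, 0.55] [-0.6, 0.65] [-0.55, 0.75] [-0.48, 0.84] 
[0.08, 0.07] [0.17, 0.11] [0.28, 0.14] [0.38, 0.15] [0.48, 0.13] [0.58, 0.09] [0.67, 0.03] [0.74, -0.04] [0.8, -0.13] [0.84, -0.22]
```

Call:
move_arm([
  [255, 0, 0.02, -0.11, 0],
  [255, 0, 0.01, -0.22, 0],
  [255, 0, -0.02, -0.32, 0],
  [255, 0, -0.07, -0.42, 0],
  [255, 0, -0.15, -0.5, 0],
  [255, 0, -0.23, -0.56, 0],
  [255, 0, -0.33, -0.61, 0],
  [255, 0, -0.44, -0.63, 0],
  [255, 0, -0.55, -0.62, 0],
  [255, 0, -0.65, -0.6, 0],
  [255, 0, -0.75, -0.55, 0],
  [255, 0, -0.84, -0.48, 0],
])

```text
t: 12.33
tool_pos: [0.531, -0.1147, 0.1324]
ee_rot: [[0.004, 1.0, 0.018], [0.002, 0.018, -1.0], [-1.0, 0.004, -0.002]]
contact_force: [0.4, 4.4, 8.6]
finger_gap: 0.267
```

Call:
move_arm([
  [255, 0, -0.07, 0.08, 0],
  [255, 0, -0.12, 0.18, 0],
  [255, 0, -0.14, 0.29, 0],
  [255, 0, -0.14, 0.4, 0],
  [255, 0, -0.12, 0.5, 0],
  [255, 0, -0.08, 0.6, 0],
  [255, 0, -0.01, 0.69, 0],
  [255, 0, 0.07, 0.76, 0],
  [255, 0, 0.16, 0.82, 0],
  [255, 0, 0.27, 0.85, 0],
  [255, 0, 0.38, 0.85, 0],
  [255, 0, 0.48, 0.84, 0],
])

```text
t: 13.33
tool_pos: [0.5806, -0.1988, 0.1323]
ee_rot: [[0.001, 1.0, 0.017], [0.001, 0.017, -1.0], [-1.0, 0.001, -0.001]]
contact_force: [-5.9, 6.4, 11.2]
finger_gap: 0.269
```

Call:
move_arm([
  [255, 0, 0.1, -0.04, 0],
  [255, 0, 0.19, -0.1, 0],
  [255, 0, 0.27, -0.18, 0],
  [255, 0, 0.32, -0.27, 0],
  [255, 0, 0.36, -0.37, 0],
  [255, 0, 0.37, -0.48, 0],
  [255, 0, 0.36, -0.59, 0],
  [255, 0, 0.32, -0.69, 0],
  [255, 0, 0.27, -0.79, 0],
  [255, 0, 0.19, -0.87, 0],
  [255, 0, 0.1, -0.93, 0],
  [255, 0, 0, -0.97, 0],
])

```text
t: 14.33
tool_pos: [0.5795, -0.1027, 0.1324]
ee_rot: [[0.006, 1.0, 0.018], [-0.003, 0.018, -1.0], [-1.0, 0.006, 0.003]]
contact_force: [2.2, -4.7, 4.5]
finger_gap: 0.269
```

Call:
move_arm([
  [255, 0, -0.11, -0.02, 0],
  [255, 0, -0.22, -0.01, 0],
  [255, 0, -0.32, 0.02, 0],
  [255, 0, -0.42, 0.07, 0],
  [255, 0, -0.5, 0.15, 0],
  [255, 0, -0.56, 0.23, 0],
  [255, 0, -0.61, 0.33, 0],
  [255, 0, -0.63, 0.44, 0],
  [255, 0, -0.62, 0.55, 0],
  [255, 0, -0.6, 0.65, 0],
  [255, 0, -0.55, 0.75, 0],
  [255, 0, -0.48, 0.84, 0],
])

```text
t: 15.33
tool_pos: [0.5318, -0.1879, 0.1324]
ee_rot: [[0.001, 1.0, 0.017], [-0.001, 0.017, -1.0], [-1.0, 0.001, 0.001]]
contact_force: [-0.7, 3.8, 8.5]
finger_gap: 0.269
```

Call:
move_arm([
  [255, 0, 0.08, 0.07, 0],
  [255, 0, 0.17, 0.11, 0],
  [255, 0, 0.28, 0.14, 0],
  [255, 0, 0.38, 0.15, 0],
  [255, 0, 0.48, 0.13, 0],
  [255, 0, 0.58, 0.09, 0],
  [255, 0, 0.67, 0.03, 0],
  [255, 0, 0.74, -0.04, 0],
  [255, 0, 0.8, -0.13, 0],
  [255, 0, 0.84, -0.22, 0],
  [255, 0, 0.84, -0.22, 0],
  [255, 0, 0.84, -0.22, 0],
])

```text
t: 16.33
tool_pos: [0.6145, -0.1621, 0.1323]
ee_rot: [[-0.002, 1.0, 0.018], [0.001, 0.018, -1.0], [-1.0, -0.002, -0.001]]
contact_force: [-9.0, 4.0, 13.6]
finger_gap: 0.272
```

Call:
move_arm([
  [255, 0, -0.01, -0.03, 0],
  [255, 0, -0.02, -0.065, 0],
  [255, 0, -0.02, -0.065, 0],
  [255, 0, -0.02, -0.065, 0],
  [255, 0, -0.02, -0.065, 0],
  [255, 0, -0.02, -0.065, 0],
])

```text
t: 16.83
tool_pos: [0.6148, -0.1575, 0.1324]
ee_rot: [[0.006, 1.0, 0.017], [-0.002, 0.017, -1.0], [-1.0, 0.006, 0.002]]
contact_force: [3.7, -0.0, 6.7]
finger_gap: 0.265
```

```bash
python3 panel.py;python3 crank.py w5; python3 - <<'E'
from h import *
a,W=pts('top');cv2.imwrite('pics/t3.png',cv2.resize(a['img'][100:300,120:520],None,fx=2,fy=2))
z=W[...,2]
for nme,(u0,u1,v0,v1) in dict(jo=(315,350,125,165),jc=(140,185,180,215),caps=(465,498,225,258)).items():
    P=W[v0:v1,u0:u1].reshape(-1,3);P=P[P[:,2]>.025];print(nme,np.round((P.min(0)+P.max(0))/2,3))
E
```

```text
16.8333 [ 0.61480099 -0.15745267  0.13244486] [ 3.71787206 -0.02865709  6.71754715]
panel angle 1.0565939211865003 769
16.8833 [ 0.61482004 -0.1574701   0.13246858] [ 4.53140107 -0.14326045  6.58171643]
7005 [ 0.61394708 -0.15115638  0.1458039 ] [ 0.58913755 -0.17103441  0.10003368] [ 0.63797662 -0.14539823  0.15499017]
top 3880 [ 0.61359224 -0.15821632  0.14899617] [ 0.61395766 -0.15637214  0.14879308] [0.04876875 0.02563618 0.011988  ]
wheel ((0.5675911903381348, -0.15297670662403107), 0.058358144015073776) 15609
jo [ 0.752 -0.012  0.068]
jc [0.59  0.483 0.071]
caps [ 0.478 -0.452  0.036]
```

View pics/t3.png

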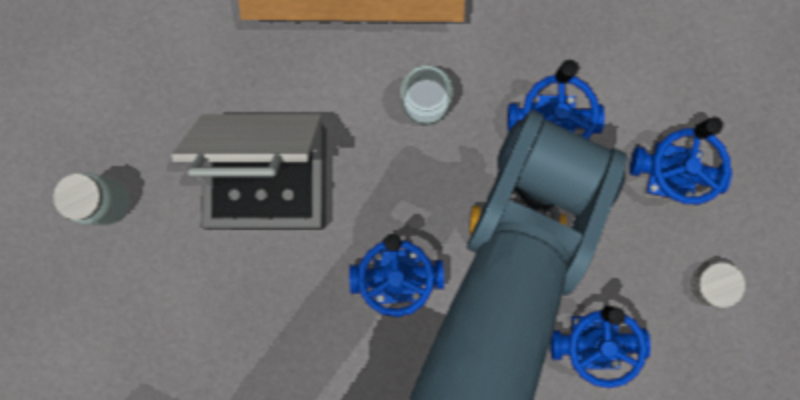

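View pics/w5.png

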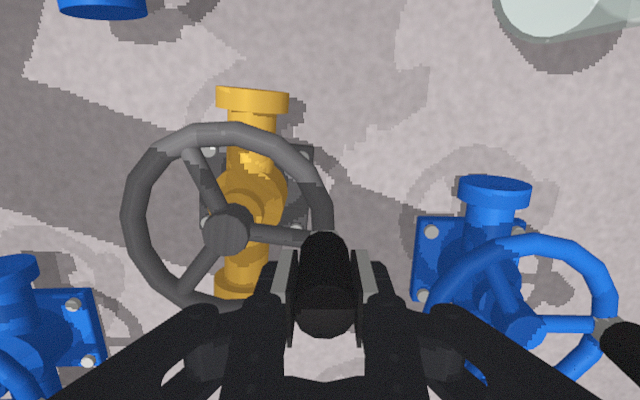

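The panel stands at 1.057 rad, the jars and caps haven't moved, and the crank is gripped 2 mm short of its stop position after two turns. That is about 0.04 rad, well inside the 0.26 rad tolerance, so I'm handing it in.

```bash
python3 -c "
from rig import *
print(job_done()); s=observe(); print(s['t'],s['tool_pos'],s['contact_force'],s['finger_gap'])"
```

```text
the job is handed in; nothing more can be done
None
the job is handed in; nothing more can be done
```

I finished the job and handed it in at about 17 s of the allowed 70 s; no verdict is reported back.

- **Panel:** I gripped the handle bar and lifted it along its arc. After release and at the end the panel measured 1.057 rad, inside the 0.907 to 1.187 band.
- **Closing the valve:** I turned the grey valve's crank clockwise to the stop. The stop showed as a force rise from about 1 N to 22 N, with only 0.3 mm of movement on the last push.
- **Opening the valve:** I opened it two full turns. The crank ended about 2 mm short of its stop position, roughly 0.04 rad under two turns (tolerance 0.26).
- **Grip:** The last wrist picture shows the crank still between the pads, commanded at 40 N. The grasp point is about 10 mm above the crank's grip point, against the 35 mm limit. I didn't measure the pad contact force itself.
- **Jars and caps:** The final top view puts them within about 1 mm of where they started.

No checks failed. The arm carried a steady vertical force of up to about 15 N on the crank while turning, well below the limits.

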